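Put the rinsed tumbler on the bare drying peg

ROBOT

A 6-joint arm with a two-finger parallel gripper is mounted at the origin on a cart in front of the work surface, level with it; the furniture and walls round the work are solid. World frame = base frame: x ahead of the robot, y to its left, z up, the work surface at z = 0. Lengths are in m, angles in rad, forces in N, time in s.
With the tool pointing down it reaches from about 0.3 to 0.825 m from the base axis. Payload 5.4 kg.
Tool frame: the origin (TCP) lies on the centre line of the jaws, within the pads' length; the fingertips stand 22 mm ahead of it and the grasp point (between the pads) lies 3 mm ahead of it (env.tips_ahead is the distance from the TCP to the fingertips, in m); z points along the fingers, y is the line along which they close (so a half turn about z gives the same grasp; the last joint's range is limited). The gripper opens to 92 mm and grips with 3 to 60 N. Pads are 20 mm wide; open, the fingers measure 128 mm over their backs; the gripper's body (75 mm by 189 mm) begins 69 mm behind the grasp point.
Start: joints at [-1.324, 0.158, 1.597, -0, 1.386, -0.21], TCP at [0.254, -0.516, 0.206] pointing down, gripper open.
Joint ranges: [-2.91, 2.91], [-0.94, 2.29], [0.18, 2.7], [-1.29, 4.43], [0.17, 2.64], [-3, 3]. Speed limits (rad/s): [2.57, 2.57, 3.14, 3.14, 3.14, 3.14].

INTERFACE

Orientations are given as a rotation vector (axis times angle).
In Python, from plant import env gives the robot as it stands.
- The arm moves only by the tool send_rows, never from a script. Its argument "moves" is a list of rows, each a list of 3 entries, a list of its own where there are three numbers: the closure, from 0 (fully open) to 1 (shut), then the shift along the world's x, y, z in units of 30 mm (1.0 is 30 mm), then the turn, a rotation vector about the world's x, y, z in rad. A call has 1 to 20 rows; each row shifts and turns the commanded pose from where the row before left it; what a row does not reach is not made up. A row lasts 1/12 s, in which the tool goes at most 41.7 mm and 7.16 degrees, less where a joint would pass 70% of its speed; a pose out of reach is approached as far as the arm can. A call is refused whole if a number of a shift passes 1 or a number of a turn 0.125, either way. A call with a gripper value outside its range is refused whole. The fingers move at their own pace and stop on an object; "squeeze" is the grip in N (left out, the last holds). Time passes only in rows, so rows that do not move let the fingers close. It gives the time, the measured TCP pose, the force, the opening and the grip force at its end, in the units of the state.
- env.read_state(): the state, without advancing time (a new reading comes with each control period).
- env.snapshot(name): name is "side" or "top" or "wrist"; returns a dict with "frame" (420x560x3 uint8, red, green, blue), "fov_y" (degrees; the focal length in pixels is half the picture's height over the tangent of half this angle, whatever the lens; pixels are square), "cx", "cy" (the principal point, pixels), "R" (3x3) and "t" (3): a world point X has camera coordinates R X + t; the wrist camera has in their place "mount" (4x4, takes a point from camera to tool coordinates, whose origin is the TCP and whose axes are the flange's). Camera axes: x right, y down, z forward; pixel columns grow to the right and rows downward; lengths in m; the calibration is good to about 2 mm. A picture is of the moment at which its call begins: read the wrist's pose just before it. There is no depth.
- env.finish_job(): hands the job in; it is judged then, once.
The state is a dict: "time_s": time; "joints": joint angles; "dq": joint speeds; "joint_efforts": joint torques, N m; "eef_pos": TCP position; "orientation": TCP orientation; "ft_force": force on the tool from outside, world axes, zero at the start; "ft_torque": the same for the moment, N m; "finger_gap": finger opening in m; "grasp_force": force on a finger pad.
Only numpy, scipy, OpenCV 4.12 (cv2) and the standard library are available. Lean on these libraries where they do the work, as an engineer would, in place of code of your own. Each camera call takes 0.05 s, during which the arm holds its last target. There are 200 camera calls.

TASK

Take the long metal tumbler that lies in the wooden cradle, turn it mouth down and put it over the peg of the bare drying stand, lowered until its rim rests on the stand before you let go. Leave the short cup that is already drying on the other stand where it is.

Things in the scene. Friction and masses are not known exactly. Their poses are not given: they have to be found in the camera images.
- tumbler: Loose plain metal tumbler: straight round tube, outside diameter 58 mm, inside 52 mm, length 105 mm, closed at one end by a 4 mm base; about 0.15 kg. Origin: centre of its open mouth, in the plane of the rim; x axis points along the tube out of the mouth (closed end at x = -105 mm). Starts lying level, axis 60 mm above the desk, mouth to the left (yaw 1.5 to 2.25 rad).
- cradle: Fixed wooden cradle under the middle of the tumbler, x axis along it toward the mouth. Base 100 x 70 x 8 mm; two V saddles at x = -32 and +32 mm no wider than the tumbler (28 mm either side) and under 41 mm high, so both its flanks are free. Fingers pointing 45 degrees down and toward the mouth, 40 mm from the closed end, will again point 45 degrees down when the tumbler is mouth down.
- bare_stand: The drying stand with nothing on it, fixed: a dark steel disc, diameter 92 mm, with four low ribs, and an upright steel peg, diameter 18 mm (26 mm at its foot), rounded tip 70 mm above the desk. Origin: centre of the disc's underside, on the desk, on the peg's axis; z up. A cup's rim rests on the ribs, 14 mm above the desk; the seated tumbler's inner base clears the tip by 45 mm.
- short_cup: Loose metal cup of the same kind, diameter 58 mm but only 80 mm long, already mouth down on the second, equal stand, its top 94 mm above the desk. Origin: centre of its mouth; x axis points out of the mouth (down).
Not all that is in view belongs to the job. What is shaped like the bare_stand but pink is not meant.

How it is judged:
At the end, for the whole second after the job is handed in: The tumbler stands at rest mouth down (within 10 degrees) over the bare stand's peg, the centre of its mouth within 20 mm of the peg's axis and its rim resting on the stand, less than 22 mm above the desk; the short cup is within 20 mm of where it was and still upright, mouth down (horizontal distance between tumbler and bare_stand below 0.02 m and height (world z) of tumbler below 0.022 m and angle between each of tumbler, short_cup's own x axis and vertical above 2.967 rad and linear speed of tumbler below 0.02 m/s and contact force between tumbler and bare_stand above 0.3 N and distance of short_cup from where it was at the start of the episode below 0.02 m); the robot touches nothing.
It fails at once if the tumbler is dropped: it falls faster than 0.5 m/s (a drop of about 13 mm) while the fingers are not holding it (contact force between the fingers and tumbler below 0.05 N and linear speed of tumbler above 0.5 m/s).
It fails at once if the short cup is knocked away from its place (distance of short_cup from where it was at the start of the episode above 0.025 m).
It also fails if it takes over 45 s, if anything falls off the work surface, if the arm or the gripper's body presses on something with over 40 N, if the wrist force passes 120 N, or if a joint passes its speed limit or range.

## Working session

There is one attempt and no reset: what is moved stays moved. The work goes in short steps, Python scripts to look and compute and a tool call to move; the robot and the scene stay as the last step left them, time stands still between calls to the robot, and variables do not carry over. Pictures are saved under pics/ and viewed, at most 10 in all, crops included, and the job is handed in when it is done.

Besides the shell and the picture viewer there is one more tool, called after "Request:" as name(argument=value, ...), one argument or row to a line, values as JSON. send_rows: Moves the arm, as the interface text tells. Its arguments: {"type":"object","properties":{"moves":{"type":"array"},"squeeze":{"type":"number"}},"required":["moves"]}

```bash
mkdir -p pics; ls; python3 - <<'E'
from plant import env
import cv2,numpy as np,pickle
s=env.read_state();print(s)
d={}
for n in("side","top"):
    d[n]=env.snapshot(n);q=d[n];print(n,q['fov_y'],q['cx'],q['cy'],np.round(q['R'],4).tolist(),np.round(q['t'],4).tolist(),[k for k in q])
    cv2.imwrite(f"pics/{n}0.png",q['frame'][...,::-1])
pickle.dump(d,open('s0.pkl','wb'))
E
```

```text
pics
{'time_s': 0.0, 'joints': array([-1.32409605e+00,  1.59029902e-01,  1.59822041e+00, -1.95918148e-05,
        1.38619931e+00, -2.10112709e-01]), 'dq': array([-1.25860160e-03, -4.69349925e-04,  3.05687382e-04,  1.84424935e-04,
        1.31881978e-05,  2.19315646e-04]), 'joint_efforts': array([-1.75077030e-04, -3.85562217e+01, -3.22109735e+01,  7.01008877e-02,
        3.78251751e-02, -1.43478237e-04]), 'eef_pos': array([ 0.25343579, -0.51542255,  0.20523562]), 'orientation': array([-3.05819122e+00, -7.10922491e-01,  8.35506127e-05]), 'ft_force': array([-0.42598468, -0.85313681,  0.76465293]), 'ft_torque': array([-0.04384939,  0.03704051,  0.038958  ]), 'grasp_force': 0.0, 'finger_gap': 0.09177452993067313}
side 44.81723046830409 290.94993175192786 203.6381807751582 [[-0.9734, -0.2293, 0.0022], [-0.1549, 0.6503, -0.7438], [0.1691, -0.7243, -0.6685]] [0.6282, 0.1441, 1.2236] ['frame', 'fov_y', 'cx', 'cy', 'R', 't']
top 53.58017198214197 278.4096823806595 211.25774982202083 [[-0.0073, -0.9999, 0.0151], [-0.9935, 0.0055, -0.114], [0.1139, -0.0158, -0.9934]] [0.0056, 0.6314, 0.9583] ['frame', 'fov_y', 'cx', 'cy', 'R', 't']
```

View pics/side0.png

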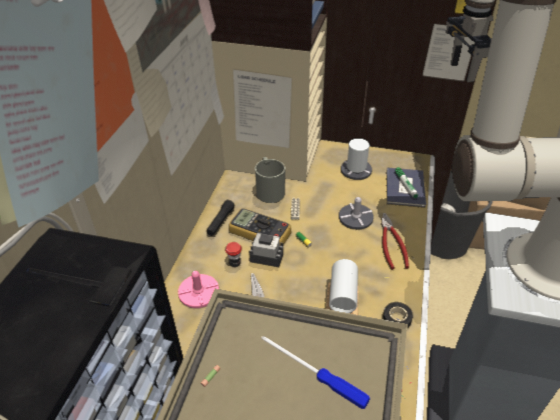

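View pics/top0.png

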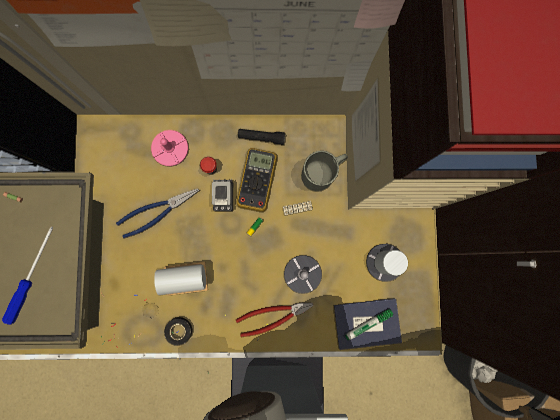

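The side view shows the tumbler at (344,287), the bare stand at (356,213), the short cup on its stand at (358,157) and the pink decoy at (198,288). In the top view these are at (181,279), (303,273), (388,262) and (169,148).

Could be taken for the tumbler: the lying tube at top (181,279), the short cup (388,262) and the grey mug (321,170). I choose the lying tube. For the stand: the grey one (303,273) and the pink one (169,148). I choose the grey one.

```bash
cat >h.py <<'E'
import numpy as np,cv2
def ray(q,uv):
    f=q['frame'].shape[0]/2/np.tan(np.radians(q['fov_y']/2))
    d=np.array([(uv[0]-q['cx'])/f,(uv[1]-q['cy'])/f,1.])
    R=np.array(q['R']);return -R.T@q['t'],R.T@d
def plane(q,uv,z):
    c,d=ray(q,uv);return c+d*(z-c[2])/d[2]
def proj(q,X):
    f=q['frame'].shape[0]/2/np.tan(np.radians(q['fov_y']/2))
    p=np.array(q['R'])@X+q['t'];return f*p[:2]/p[2]+[q['cx'],q['cy']]
E
python3 - <<'E'
import pickle;from h import *
d=pickle.load(open('s0.pkl','rb'));T=d['top'];S=d['side']
print('cam',ray(T,(0,0))[0],ray(S,(0,0))[0])
def big(q,box):
    x0,y0,x1,y1=box;c=q['frame'][y0:y1,x0:x1];h=cv2.cvtColor(c,cv2.COLOR_RGB2HSV)
    m=((h[...,1]<40)&(h[...,2]>110)).astype(np.uint8)
    cs=cv2.findContours(m,0,1)[0];k=max(cs,key=cv2.contourArea)+[x0,y0];return k
k=big(T,(135,245,225,310));r=cv2.minAreaRect(k);print(r);b=cv2.boxPoints(r);print(b)
print([plane(T,p,.06).round(4).tolist() for p in b])
k2=big(S,(310,245,375,320));r2=cv2.minAreaRect(k2);print(r2,cv2.boxPoints(r2).tolist())
a=cv2.resize(T['frame'][235:315,130:230],None,fx=4,fy=4,interpolation=2);b2=cv2.resize(S['frame'][180:320,300:400],None,fx=3.6,fy=3.6,interpolation=2)
c=cv2.resize(T['frame'][235:315,265:345],None,fx=4,fy=4,interpolation=2)
W=np.zeros((600,800,3),np.uint8);W[:320,:400]=a
W[:504,420:780]=b2;W[325:600,:320]=c[:275]
cv2.drawContours(W,[((k-[130,235])*4).astype(int)],-1,(255,0,0),1)
cv2.imwrite('pics/crop1.png',W[...,::-1])
E
```

```text
cam [0.51818284 0.01725661 1.0237869 ] [0.42688687 0.93651585 0.92368025]
((178.4615478515625, 279.69232177734375), (24.310808181762695, 48.1254768371582), 82.87498474121094)
[[153.07693 270.61542]
 [200.83078 264.64618]
 [203.84616 288.76923]
 [156.09232 294.73846]]
[[0.4937, 0.2893, 0.06], [0.5065, 0.1807, 0.06], [0.4519, 0.1731, 0.06], [0.4394, 0.281, 0.06]]
((343.7614440917969, 285.3400573730469), (27.07387924194336, 53.00780487060547), 4.085616588592529) [[328.3705749511719, 310.8121337890625], [332.1472473144531, 257.93902587890625], [359.1523132324219, 259.86798095703125], [355.3756408691406, 312.7410888671875]]
```

View pics/crop1.png

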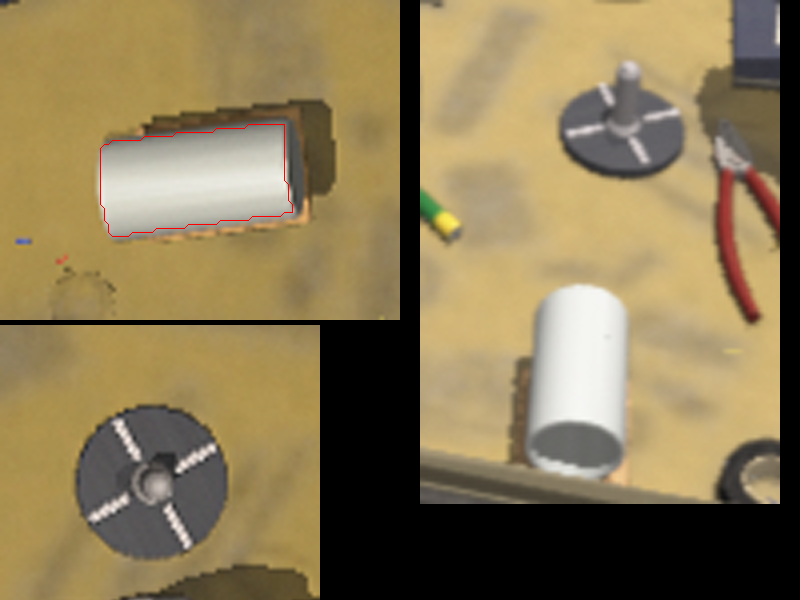

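```bash
cat >w.py <<'E'
import numpy as np
from scipy.spatial.transform import Rotation as Ro
def wrist(R,j1,p):
    Q=Ro.from_euler('z',j1).inv()*Ro.from_matrix(R);Q=Ro.from_euler('y',p).inv()*Q
    a=Q.as_euler('ZYZ');a[2]-=np.pi/2
    return [round((x+np.pi)%(2*np.pi)-np.pi,2) for x in a]
def tool(zd,s,m):
    y=s*np.array([m[1],-m[0],0]);zd=zd/np.linalg.norm(zd);return np.c_[np.cross(y,zd),y,zd]
E
python3 - <<'E'
import pickle;from h import *;from w import *
d=pickle.load(open('s0.pkl','rb'));T=d['top'];S=d['side']
print('start',Ro.from_rotvec([-3.058,-.711,0]).as_matrix().round(3).tolist(),wrist(Ro.from_rotvec([-3.058,-.711,0]).as_matrix(),-1.324,.159+1.598))
m=np.array([-.116,.993,0]);Z=np.array([0,0,1.])
for s in(1,-1):
  for p in(1.6,1.9):
    print(s,p,'grasp',wrist(tool(m-Z,s,m),.07,p),end=' place ')
    for a in(-.5,0,.5):
        mm=Ro.from_euler('z',a).apply(m);print(wrist(tool(-mm-Z,s,mm),.28,p),end=' ')
    print()
for n,q,box in(('top',T,(275,245,335,305)),('side',S,(330,190,380,240))):
    x0,y0,x1,y1=box;c=q['frame'][y0:y1,x0:x1];h=cv2.cvtColor(c,cv2.COLOR_RGB2HSV)
    mk=cv2.morphologyEx((h[...,1]<70).astype(np.uint8),cv2.MORPH_OPEN,np.ones((3,3)))
    k=max(cv2.findContours(mk,0,1)[0],key=cv2.contourArea)+[x0,y0]
    e=cv2.fitEllipse(cv2.convexHull(k));print(n,e,plane(q,e[0],.009))
    print(cv2.boundingRect(k))
print('tip top',plane(T,(304.5,275.5),.065),'tip side',plane(S,(300+207/3.6,180+68/3.6),.065))
mouth=np.array([.4676,.277,.06]);
print('side proj mouth,closed',proj(S,mouth),proj(S,mouth-.105*m))
E
```

```text
start [[0.897, 0.441, -0.0], [0.441, -0.897, 0.002], [0.0, -0.002, -1.0]] [np.float64(0.0), np.float64(1.39), np.float64(-0.21)]
1 1.6 grasp [np.float64(0.78), np.float64(1.58), np.float64(-0.05)] place [np.float64(-0.66), np.float64(2.0), np.float64(0.53)] [np.float64(-0.78), np.float64(1.67), np.float64(0.14)] [np.float64(-0.76), np.float64(1.31), np.float64(-0.22)] 
1 1.9 grasp [np.float64(0.8), np.float64(1.37), np.float64(-0.27)] place [np.float64(-0.6), np.float64(1.76), np.float64(0.71)] [np.float64(-0.78), np.float64(1.45), np.float64(0.35)] [np.float64(-0.84), np.float64(1.1), np.float64(0.01)] 
-1 1.6 grasp [np.float64(0.78), np.float64(1.58), np.float64(3.09)] place [np.float64(-0.66), np.float64(2.0), np.float64(-2.62)] [np.float64(-0.78), np.float64(1.67), np.float64(-3.0)] [np.float64(-0.76), np.float64(1.31), np.float64(2.92)] 
-1 1.9 grasp [np.float64(0.8), np.float64(1.37), np.float64(2.87)] place [np.float64(-0.6), np.float64(1.76), np.float64(-2.43)] [np.float64(-0.78), np.float64(1.45), np.float64(-2.79)] [np.float64(-0.84), np.float64(1.1), np.float64(-3.13)] 
top ((302.4893798828125, 273.8293762207031), (37.342376708984375, 37.9261589050293), 171.32138061523438) [ 0.48198322 -0.0559949   0.009     ]
(284, 255, 38, 38)
side ((356.06298828125, 213.58421325683594), (32.15238952636719, 34.79177474975586), 107.56906127929688) [ 0.48264836 -0.05613908  0.009     ]
(339, 197, 35, 32)
tip top [ 0.48017241 -0.05649364  0.065     ] tip side [ 0.48317047 -0.05082614  0.065     ]
side proj mouth,closed [343.55037947 303.00896524] [345.3552801  265.09735607]
```

```bash
cat >go.py <<'E'
from h import *;from w import *
m=np.array([-.116,.993,0]);m/=np.linalg.norm(m);Z=np.array([0,0,1.])
zg=(m-Z)/2**.5;RG=tool(m-Z,1,m);G=np.array([.4753,.212,.06])-.003*zg
ST=np.array([.482,-.0555,0])
def need(s,P,R,n):
    dp=(P-s['eef_pos'])/.03;dr=(Ro.from_matrix(R)*Ro.from_rotvec(s['orientation']).inv()).as_rotvec()
    print('t',round(s['time_s'],2),'need/row',n,(dp/n).round(3),(dr/n).round(4),'tot',dp.round(2),dr.round(3))
E
python3 - <<'E'
from plant import env
from go import *
s=env.read_state();need(s,G-.12*zg+[0,0,.02],RG,18)
print(G-.12*zg)
E
```

```text
t 0.1 need/row 18 [ 0.429  1.187 -0.071] [ 0.0407 -0.0223  0.0646] tot [ 7.73 21.37 -1.28] [ 0.732 -0.401  1.163]
[0.4853915  0.1256133  0.14697413]
```

Request:
send_rows(
  moves=[
    [0, [0.35, 0.5, 0.6], [0.037, -0.02, 0.058]],
    [0, [0.35, 0.7, 0.6], [0.037, -0.02, 0.058]],
    [0, [0.35, 0.9, 0.6], [0.037, -0.02, 0.058]],
    [0, [0.35, 0.95, 0.6], [0.037, -0.02, 0.058]],
    [0, [0.35, 0.95, 0.6], [0.037, -0.02, 0.058]],
    [0, [0.35, 0.95, 0], [0.037, -0.02, 0.058]],
    [0, [0.35, 0.95, 0], [0.037, -0.02, 0.058]],
    [0, [0.35, 0.95, 0], [0.037, -0.02, 0.058]],
    [0, [0.35, 0.95, 0], [0.037, -0.02, 0.058]],
    [0, [0.35, 0.95, 0], [0.037, -0.02, 0.058]],
    [0, [0.35, 0.95, 0], [0.037, -0.02, 0.058]],
    [0, [0.35, 0.95, 0], [0.037, -0.02, 0.058]],
    [0, [0.35, 0.95, 0], [0.037, -0.02, 0.058]],
    [0, [0.35, 0.95, 0], [0.037, -0.02, 0.058]],
    [0, [0.35, 0.95, 0], [0.037, -0.02, 0.058]],
    [0, [0.35, 0.95, 0], [0.037, -0.02, 0.058]],
    [0, [0.35, 0.95, 0], [0.037, -0.02, 0.058]],
    [0, [0.35, 0.95, 0], [0.037, -0.02, 0.058]],
    [0, [0.35, 0.95, 0], [0.037, -0.02, 0.058]],
    [0, [0.35, 0.95, 0], [0.037, -0.02, 0.058]],
  ],
)

```text
time_s: 1.77
eef_pos: [0.4638, 0.0329, 0.2959]
orientation: [-1.636, -1.839, -0.682]
ft_force: [0.7, -0.6, 0.3]
finger_gap: 0.092
grasp_force: 0.0
```

```bash
python3 - <<'E'
from plant import env
from go import *
s=env.read_state();need(s,G-.12*zg,RG,8);print(s['eef_pos'],s['joints'].round(2),s['ft_force'].round(2))
E
```

```text
t 1.77 need/row 8 [ 0.09   0.386 -0.621] [-0.001  -0.0004 -0.0002] tot [ 0.72  3.09 -4.96] [-0.008 -0.003 -0.002]
[0.46375313 0.03291668 0.29591995] [-0.62  0.05  1.73  0.59  1.9  -0.7 ] [ 0.71 -0.64  0.33]
```

Request:
send_rows(
  moves=[
    [0, [0.1, 0.4, -0.6], [0, 0, 0]],
    [0, [0.1, 0.4, -0.6], [0, 0, 0]],
    [0, [0.1, 0.4, -0.6], [0, 0, 0]],
    [0, [0.1, 0.4, -0.6], [0, 0, 0]],
    [0, [0.1, 0.4, -0.6], [0, 0, 0]],
    [0, [0.1, 0.4, -0.6], [0, 0, 0]],
    [0, [0.1, 0.4, -0.6], [0, 0, 0]],
    [0, [0, 0.2, -0.6], [0, 0, 0]],
    [0, [0, 0, 0], [0, 0, 0]],
  ],
)

```text
time_s: 2.52
eef_pos: [0.4819, 0.1233, 0.1489]
orientation: [-1.637, -1.833, -0.676]
ft_force: [-0.8, -0.3, -0.4]
finger_gap: 0.0917
grasp_force: 0.0
```

```bash
python3 - <<'E'
from plant import env
from go import *
s=env.read_state();need(s,G,RG,8);print(s['eef_pos'],s['joints'].round(2),s['ft_force'].round(2))
q=env.snapshot('wrist');M=np.array(q['mount'])
Rt=Ro.from_rotvec(s['orientation']).as_matrix()
R=(Rt@M[:3,:3]).T;q['R']=R;q['t']=-R@(Rt@M[:3,3]+s['eef_pos'])
f=q['frame'][...,::-1].copy()
x=np.array([m[1],-m[0],0])
c=G+.003*zg
for a in(-.065,.04):  # mouth at +.065, closed at -.04 from grasp
  pass
for P in(c,c+.065*m,c-.04*m):
  u=proj(q,P);cv2.circle(f,(int(u[0]),int(u[1])),3,(0,0,255),-1)
  t=np.linspace(0,6.283,60);L=[proj(q,P+.029*(np.cos(k)*x+np.sin(k)*Z)) for k in t]
  cv2.polylines(f,[np.int32(L)],1,(0,0,255),1)
cv2.imwrite('pics/w1.png',f)
E
```

```text
t 2.52 need/row 8 [-0.026  0.361 -0.362] [-0.001  -0.0013 -0.0001] tot [-0.21  2.89 -2.89] [-0.008 -0.011 -0.001]
[0.48187987 0.12328637 0.1489464 ] [-0.44  0.21  1.87  0.64  1.57 -0.73] [-0.85 -0.28 -0.38]
```

View pics/w1.png

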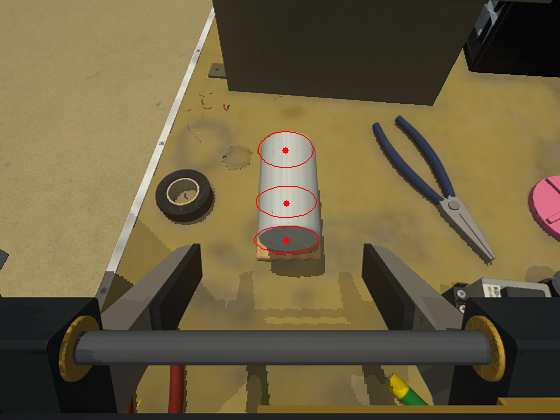

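The wrist view shows the predicted outlines lying on the tumbler: closed end (287,240), mouth (286,150). The jaws are centred on it, so I go in.

Request:
send_rows(
  moves=[
    [0, [-0.02, 0.36, -0.36], [0, 0, 0]],
    [0, [-0.02, 0.36, -0.36], [0, 0, 0]],
    [0, [-0.02, 0.36, -0.36], [0, 0, 0]],
    [0, [-0.02, 0.36, -0.36], [0, 0, 0]],
    [0, [-0.02, 0.36, -0.36], [0, 0, 0]],
    [0, [-0.02, 0.36, -0.36], [-0.004, -0.005, 0]],
    [0, [-0.02, 0.36, -0.36], [-0.004, -0.005, 0]],
    [0, [-0.02, 0.36, -0.36], [0, 0, 0]],
    [0, [0, 0, 0], [0, 0, 0]],
    [0, [0, 0, 0], [0, 0, 0]],
  ],
)

```text
time_s: 3.4
eef_pos: [0.4801, 0.2076, 0.0666]
orientation: [-1.644, -1.851, -0.685]
ft_force: [-0.3, 0.1, -0.5]
finger_gap: 0.0916
grasp_force: 0.0
```

```bash
python3 - <<'E'
from plant import env
from go import *
s=env.read_state();need(s,G,RG,1);print(s['ft_force'].round(2))
E
```

```text
t 3.4 need/row 1 [-0.153  0.078 -0.148] [0.0022 0.0067 0.0005] tot [-0.15  0.08 -0.15] [0.002 0.007 0.   ]
[-0.34  0.12 -0.51]
```

Request:
send_rows(
  moves=[
    [0, [-0.15, 0.08, -0.15], [0.002, 0.006, 0]],
    [0, [0, 0, 0], [0, 0, 0]],
    [0.9, [0, 0, 0], [0, 0, 0]],
    [0.9, [0, 0, 0], [0, 0, 0]],
    [0.9, [0, 0, 0], [0, 0, 0]],
    [0.9, [0, 0, 0], [0, 0, 0]],
    [0.9, [0, 0, 0], [0, 0, 0]],
    [0.9, [0, 0, 0], [0, 0, 0]],
    [0.9, [0, 0, 0], [0, 0, 0]],
    [0.9, [0, 0, 0], [0, 0, 0]],
    [0.9, [0, 0, 0], [0, 0, 0]],
    [0.9, [0, 0, 0], [0, 0, 0]],
  ],
  squeeze=30,
)

```text
time_s: 4.4
eef_pos: [0.4765, 0.21, 0.0618]
orientation: [-1.644, -1.845, -0.683]
ft_force: [5.3, -0.7, 1.6]
finger_gap: 0.0549
grasp_force: 29.5
```

Request:
send_rows(
  moves=[
    [0.9, [0, 0, 0.2], [0, 0, 0]],
    [0.9, [0, 0, 0.5], [0, 0, 0]],
    [0.9, [0, 0, 0.6], [0, 0, 0]],
    [0.9, [0, 0, 0.6], [0, 0, 0]],
    [0.9, [0, 0, 0.6], [0, 0, 0]],
    [0.9, [0, 0, 0.6], [0, 0, 0]],
    [0.9, [0, 0, 0.6], [0, 0, 0]],
    [0.9, [0, 0, 0.6], [0, 0, 0]],
    [0.9, [0, 0, 0.6], [0, 0, 0]],
    [0.9, [0, 0, 0.6], [0, 0, 0]],
    [0.9, [0, 0, 0.3], [0, 0, 0]],
    [0.9, [0, 0, 0], [0, 0, 0]],
  ],
)

```text
time_s: 5.4
eef_pos: [0.4752, 0.2101, 0.2364]
orientation: [-1.643, -1.847, -0.68]
ft_force: [1.0, -0.6, -1.9]
finger_gap: 0.0553
grasp_force: 28.6
```

```bash
python3 - <<'E'
from plant import env
from go import *
s=env.read_state();print(s['ft_force'].round(2),s['joints'].round(2))
q=env.snapshot('wrist');T=env.snapshot('top');S=env.snapshot('side')
import pickle;pickle.dump((s,q,T,S),open('s2.pkl','wb'))
W=np.zeros((420,800,3),np.uint8);W[:210,:280]=cv2.resize(q['frame'],(280,210))
W[210:,:280]=cv2.resize(T['frame'][190:310,120:280],(280,210));W[:,300:800]=cv2.resize(S['frame'][180:306,300:450],(500,420))
cv2.imwrite('pics/l1.png',W[...,::-1])
mr=Ro.from_euler('y',0)
# place: tool dir -m'-Z
for a in(-.3,0,.3):
    mm=Ro.from_euler('z',a).apply(m);R=tool(-mm-Z,1,mm)
    need(s,ST+[0,0,.19]-.003*R[:,2],R,17)
E
```

```text
[ 1.02 -0.64 -1.93] [-0.28  0.03  1.87  0.71  1.6  -0.51]
t 5.4 need/row 17 [ 0.014 -0.517 -0.087] [-0.0925  0.0032 -0.0139] tot [ 0.24 -8.78 -1.48] [-1.573  0.054 -0.237]
t 5.4 need/row 17 [ 0.013 -0.517 -0.087] [-0.0917 -0.0107 -0.0001] tot [ 0.22 -8.78 -1.48] [-1.559e+00 -1.810e-01 -1.000e-03]
t 5.4 need/row 17 [ 0.012 -0.517 -0.087] [-0.0893 -0.0243  0.0138] tot [ 0.2  -8.79 -1.48] [-1.519 -0.413  0.234]
```

View pics/l1.png

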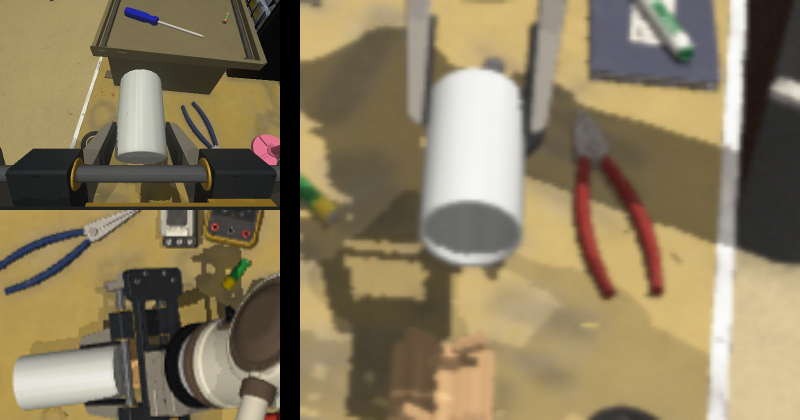

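Request:
send_rows(
  moves=[
    [0.9, [0.01, -0.5, 0], [-0.087, -0.01, 0]],
    [0.9, [0.01, -0.5, 0], [-0.087, -0.01, 0]],
    [0.9, [0.01, -0.5, 0], [-0.087, -0.01, 0]],
    [0.9, [0.01, -0.5, 0], [-0.087, -0.01, 0]],
    [0.9, [0.01, -0.5, 0], [-0.087, -0.01, 0]],
    [0.9, [0.01, -0.5, 0], [-0.087, -0.01, 0]],
    [0.9, [0.01, -0.5, 0], [-0.087, -0.01, 0]],
    [0.9, [0.01, -0.5, 0], [-0.087, -0.01, 0]],
    [0.9, [0.01, -0.5, 0], [-0.087, -0.01, 0]],
    [0.9, [0.01, -0.5, 0], [-0.087, -0.01, 0]],
    [0.9, [0.01, -0.5, 0], [-0.087, -0.01, 0]],
    [0.9, [0.01, -0.5, 0], [-0.087, -0.01, 0]],
    [0.9, [0.01, -0.5, 0], [-0.087, -0.01, 0]],
    [0.9, [0.01, -0.5, 0], [-0.087, -0.01, 0]],
    [0.9, [0.01, -0.5, 0], [-0.087, -0.01, 0]],
    [0.9, [0.01, -0.5, 0], [-0.087, -0.01, 0]],
    [0.9, [0.01, -0.5, 0], [-0.087, -0.01, 0]],
    [0.9, [0.01, -0.28, 0], [-0.08, -0.01, 0]],
    [0.9, [0, 0, 0], [0, 0, 0]],
    [0.9, [0, 0, 0], [0, 0, 0]],
  ],
)

```text
time_s: 7.22
eef_pos: [0.4793, -0.0525, 0.2327]
orientation: [1.645, 1.851, -0.684]
ft_force: [0.7, -0.1, -2.3]
finger_gap: 0.0551
grasp_force: 28.9
```

```bash
cat >>go.py <<'E'
RP=tool(-m-Z,1,m)
E
python3 - <<'E'
from plant import env
from go import *
s=env.read_state();print(s['ft_force'].round(2),s['joints'].round(2))
need(s,ST+[0,0,.165]-.003*RP[:,2],RP,1)
q=env.snapshot('wrist');T=env.snapshot('top');S=env.snapshot('side')
import pickle;pickle.dump((s,q,T,S),open('s3.pkl','wb'))
W=np.zeros((420,800,3),np.uint8);W[:210,:280]=cv2.resize(q['frame'],(280,210))
W[210:,:280]=cv2.resize(T['frame'][200:320,220:380],(280,210));W[:,300:800]=cv2.resize(S['frame'][120:246,280:430],(500,420))
cv2.imwrite('pics/p1.png',W[...,::-1])
E
```

```text
[ 0.73 -0.07 -2.27] [ 0.13 -0.    1.91 -0.81  1.35  0.25]
t 7.22 need/row 1 [ 0.081 -0.03  -2.187] [-0.0032 -0.006   0.0009] tot [ 0.08 -0.03 -2.19] [-0.003 -0.006  0.001]
```

View pics/p1.png

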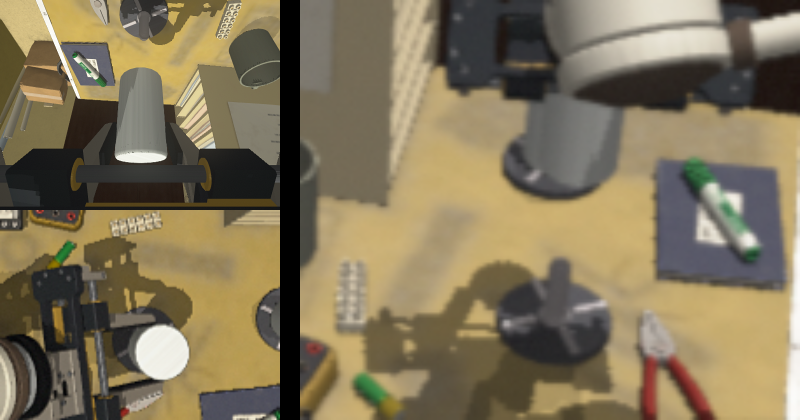

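```bash
python3 - <<'E'
import pickle;from go import *
s,q,T,S=pickle.load(open('s3.pkl','rb'))
c=T['frame'][240:310,280:340];h=cv2.cvtColor(c,cv2.COLOR_RGB2HSV);mk=((h[...,2]>185)&(h[...,1]<30)).astype(np.uint8)
k=max(cv2.findContours(mk,0,1)[0],key=cv2.contourArea)+[280,240];e=cv2.minEnclosingCircle(k);print(e,cv2.fitEllipse(k))
z=s['eef_pos'][2]-.002+.04
print('closed end top view',plane(T,cv2.fitEllipse(k)[0],z), 'z',z)
g=s['eef_pos']+.003*Ro.from_rotvec(s['orientation']).as_matrix()[:,2];print('grasp',g)
t=np.linspace(0,6.283,40)
mo=g-[0,0,.065];L=np.array([proj(S,mo+.029*np.array([np.cos(a),np.sin(a),0])) for a in t])
f=cv2.resize(S['frame'][130:240,320:400],None,fx=6,fy=5.4,interpolation=2)[...,::-1].copy()
f=cv2.resize(S['frame'][130:230,310:410],None,fx=6,fy=6,interpolation=2)[...,::-1].copy()
cv2.polylines(f,[np.int32((L-[310,130])*6)],1,(0,0,255),1)
for zz in(0,.07):
  L2=np.array([proj(S,ST+[.046*np.cos(a)*(zz==0),.046*np.sin(a)*(zz==0),zz]) for a in t]);cv2.polylines(f,[np.int32((L2-[310,130])*6)],1,(0,255,0),2)
cv2.imwrite('pics/p2.png',f)
E
```

```text
((312.1341552734375, 281.0853576660156), 15.407608032226562) ((312.23309326171875, 281.0120544433594), (29.460702896118164, 30.171161651611328), 173.3074951171875)
closed end top view [ 0.47845914 -0.05438847  0.27072573] z 0.27072572553167096
grasp [ 0.47955361 -0.05458718  0.23059627]
```

View pics/p2.png

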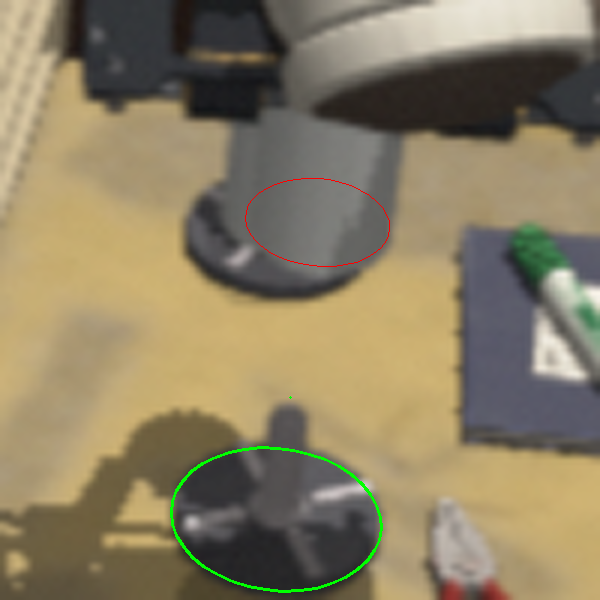

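The held tumbler lies where predicted and sits about 3 mm short of the peg in x. I correct that and lower it.

Request:
send_rows(
  moves=[
    [0.9, [0.09, -0.03, -0.3], [-0.003, -0.006, 0]],
    [0.9, [0, 0, -0.5], [0, 0, 0]],
    [0.9, [0, 0, -0.5], [0, 0, 0]],
    [0.9, [0, 0, -0.5], [0, 0, 0]],
    [0.9, [0, 0, -0.5], [0, 0, 0]],
    [0.9, [0, 0, -0.2], [0, 0, 0]],
    [0.9, [0, 0, 0], [0, 0, 0]],
  ],
)

```text
time_s: 7.95
eef_pos: [0.4816, -0.0542, 0.1573]
orientation: [1.643, 1.842, -0.682]
ft_force: [-0.0, -0.1, -1.4]
finger_gap: 0.0551
grasp_force: 28.9
```

```bash
python3 - <<'E'
from plant import env
from go import *
s=env.read_state();print(s['ft_force'].round(2),s['eef_pos'])
need(s,ST+[0,0,.079]-.003*RP[:,2],RP,1)
E
```

```text
[-0.04 -0.12 -1.4 ] [ 0.48159014 -0.05423622  0.15733752]
t 7.95 need/row 1 [ 0.005  0.028 -2.541] [0.0021 0.0003 0.0019] tot [ 0.01  0.03 -2.54] [0.002 0.    0.002]
```

Request:
send_rows(
  moves=[
    [0.9, [0, 0.02, -0.3], [0, 0, 0]],
    [0.9, [0, 0, -0.3], [0, 0, 0]],
    [0.9, [0, 0, -0.3], [0, 0, 0]],
    [0.9, [0, 0, -0.3], [0, 0, 0]],
    [0.9, [0, 0, -0.3], [0, 0, 0]],
    [0.9, [0, 0, -0.3], [0, 0, 0]],
    [0.9, [0, 0, -0.3], [0, 0, 0]],
    [0.9, [0, 0, -0.15], [0, 0, 0]],
    [0.9, [0, 0, 0], [0, 0, 0]],
    [0.9, [0, 0, 0], [0, 0, 0]],
  ],
)

```text
time_s: 8.78
eef_pos: [0.4834, -0.0535, 0.0926]
orientation: [1.643, 1.839, -0.678]
ft_force: [-0.6, 0.1, -1.7]
finger_gap: 0.0554
grasp_force: 28.9
```

Request:
send_rows(
  moves=[
    [0.9, [0, 0, -0.1], [0, 0, 0]],
    [0.9, [0, 0, -0.1], [0, 0, 0]],
    [0.9, [0, 0, -0.06], [0, 0, 0]],
    [0.9, [0, 0, -0.04], [0, 0, 0]],
    [0.9, [0, 0, 0], [0, 0, 0]],
    [0.9, [0, 0, 0], [0, 0, 0]],
  ],
)

```text
time_s: 9.28
eef_pos: [0.4834, -0.0534, 0.0838]
orientation: [1.643, 1.839, -0.677]
ft_force: [0.3, 0.0, -2.0]
finger_gap: 0.0551
grasp_force: 28.9
```

Request:
send_rows(
  moves=[
    [0.9, [0, 0, -0.04], [0, 0, 0]],
    [0.9, [0, 0, -0.03], [0, 0, 0]],
    [0.9, [0, 0, -0.03], [0, 0, 0]],
    [0.9, [0, 0, 0], [0, 0, 0]],
    [0.9, [0, 0, 0], [0, 0, 0]],
  ],
)

```text
time_s: 9.7
eef_pos: [0.4841, -0.0538, 0.0829]
orientation: [1.642, 1.835, -0.678]
ft_force: [-2.9, 3.0, 9.0]
finger_gap: 0.0551
grasp_force: 29.4
```

Request:
send_rows(
  moves=[
    [0.3, [0, 0, 0], [0, 0, 0]],
    [0.2, [0, 0, 0], [0, 0, 0]],
    [0, [0, 0, 0], [0, 0, 0]],
    [0, [0, 0, 0], [0, 0, 0]],
    [0, [0, 0, 0], [0, 0, 0]],
    [0, [0, 0, 0], [0, 0, 0]],
    [0, [0, 0, 0], [0, 0, 0]],
    [0, [0, 0, 0], [0, 0, 0]],
  ],
  squeeze=5,
)

```text
time_s: 10.37
eef_pos: [0.4833, -0.0535, 0.0807]
orientation: [1.643, 1.839, -0.677]
ft_force: [-0.3, -0.5, 0.3]
finger_gap: 0.092
grasp_force: 0.0
```

Request:
send_rows(
  moves=[
    [0, [-0.02, 0.15, 0.15], [0, 0, 0]],
    [0, [-0.03, 0.3, 0.3], [0, 0, 0]],
    [0, [-0.03, 0.3, 0.3], [0, 0, 0]],
    [0, [-0.03, 0.3, 0.3], [0, 0, 0]],
    [0, [-0.03, 0.3, 0.3], [0, 0, 0]],
    [0, [-0.03, 0.3, 0.3], [0, 0, 0]],
    [0, [-0.03, 0.3, 0.3], [0, 0, 0]],
    [0, [-0.03, 0.3, 0.3], [0, 0, 0]],
    [0, [-0.03, 0.3, 0.3], [0, 0, 0]],
    [0, [-0.03, 0.3, 0.3], [0, 0, 0]],
    [0, [-0.03, 0.3, 0.3], [0, 0, 0]],
    [0, [0, 0, 0.3], [0, 0, 0]],
    [0, [0, 0, 0], [0, 0, 0]],
    [0, [0, 0, 0], [0, 0, 0]],
  ],
)

```text
time_s: 11.53
eef_pos: [0.4741, 0.0413, 0.185]
orientation: [1.643, 1.838, -0.675]
ft_force: [0.5, 0.3, 0.2]
finger_gap: 0.0919
grasp_force: 0.0
```

```bash
python3 - <<'E'
from plant import env
from go import *
s=env.read_state();print(s['ft_force'].round(2),s['eef_pos'])
T=env.snapshot('top');S=env.snapshot('side')
W=np.zeros((420,800,3),np.uint8)
W[:,:400]=cv2.resize(T['frame'][210:330,280:400],(400,420));W[:,400:]=cv2.resize(S['frame'][120:246,295:415],(400,420))
cv2.imwrite('pics/f1.png',W[...,::-1])
print(proj(T,ST+[0,0,.119]),proj(S,ST+[0,0,.119]))
E
```

```text
[0.55 0.28 0.15] [0.47413476 0.04126572 0.18497479]
[305.96757716 275.63536539] [360.16803815 181.45525813]
```

View pics/f1.png

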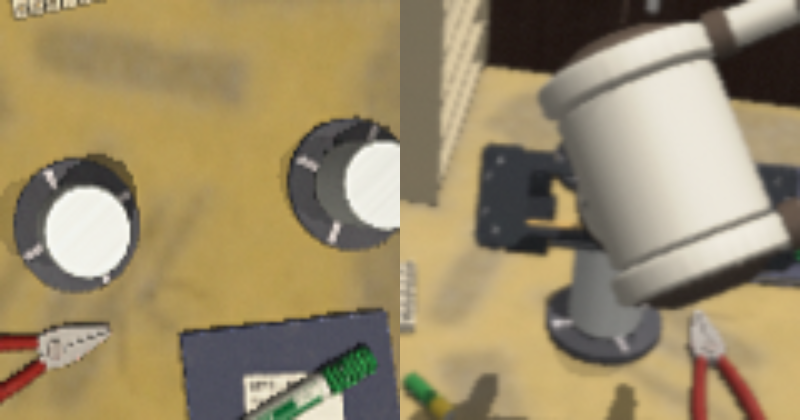

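The tumbler stands upright on the bare stand, with its top centre at top (306.4,276) against a predicted (306,275.6). The short cup is in place and the gripper is clear.

```bash
python3 -c "
from plant import env
print(env.finish_job())"
```

```text
the job is handed in; nothing more can be done
None
```

The tumbler is mouth down over the bare stand's peg with its rim on the ribs, the short cup looked undisturbed, the gripper is clear, and I handed the job in at about 11.6 s; the hand-in returned no verdict.

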